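# Move the funnel on and stopper the filled flask

### The job

The red sauce flask is done with filling: lift the green funnel out of its neck and set it fully down, upright, into the neck of the blue flask, which is next. Then take the black stopper with the yellow grip from its wooden rest and close the red flask with it, fully home. Leave both flasks standing about where they are, and do not disturb the cup, the shaker or the small dark bottle.

Things in the scene. Friction and masses are not known exactly. Their poses are not given: they have to be found in the camera images.
- flask_red: red enamelled steel sauce flask, loose, 0.55 kg: round body 76 mm across up to 66 mm high, shoulder narrowing to a plain steel neck 36 mm across; origin at the centre of its underside, z up.
- flask_blue: blue enamelled steel sauce flask, loose, 0.55 kg: round body 76 mm across up to 66 mm high, shoulder narrowing to a plain steel neck 36 mm across; origin at the centre of its underside, z up.
- flask_red_mouth (a point): centre of the mouth of the red flask, 135 mm above its underside, level with the neck's flat rim; the bore is round, 28 mm across and 44 mm deep, wall 4 mm; z up.
- flask_blue_mouth (a point): centre of the mouth of the blue flask, 135 mm above its underside, level with the neck's flat rim; the bore is round, 28 mm across and 44 mm deep, wall 4 mm; z up.
- funnel: green plastic funnel, 80 g, at first upright in the red flask. Origin on its axis at the underside of its 38 mm flange, z up; fully set, it lies at the mouth point. Below: tapered stem, 26 mm across at the flange, 20 mm at its tip 34 mm down. Above: a cone, then a round bowl 58 mm across (lip 60 mm) with upright wall from 18 to 45 mm above the origin, 2.5 mm thick: grip across it.
- stopper: stopper, 60 g, at first upright in the rest's hole. Origin on its axis at the underside of its black head (36 mm across, 7 mm thick), z up; fully home, it lies at the mouth point. Below: tapered black plug, 26 mm across at the head, 21 mm at its tip 28 mm down. Above the head: yellow round grip, 24 mm across, from 7 to 37 mm above the origin.
- stopper_rest: fixed wooden block 64 x 64 x 38 mm with a round 29 mm hole in the middle of its top, 34 mm deep; origin at the centre of its underside.
- steel_cup: steel drinking cup, 77 mm across, 101 mm tall, loose bystander; origin at the centre of its underside.
- shaker: glass spice shaker with steel cap, 41 mm across, 87 mm tall, loose bystander; origin at the centre of its underside.
- sauce_vial: small dark bottle with gold cap, 25 mm across, 78 mm tall, loose bystander; origin at the centre of its underside.

How it is judged:
By the outcome, as a careful person would: the job done as asked, in the order asked, and still so for the second after the job is handed in, with the robot touching nothing.
It also fails if it takes over 70 s, if anything falls off the work surface, if the arm or the gripper's body presses on something with over 40 N, if the wrist force passes 120 N, or if a joint passes its speed limit or range.

### The arm

A 6-joint arm with a two-finger parallel gripper is mounted at the origin on a cart in front of the work surface, level with it; the furniture and walls round the work are solid. World frame = base frame: x ahead of the robot, y to its left, z up, the work surface at z = 0. Lengths are in m, angles in rad, forces in N, time in s.
With the tool pointing down it reaches from about 0.425 to 0.95 m from the base axis. Payload 3.5 kg.
Tool frame: the origin (TCP) lies at the very end of the fingers, on their centre line; the grasp point (between the pads) lies 19 mm behind it; z points along the fingers, y is the line along which they close (so a half turn about z gives the same grasp; the last joint's range is limited). The gripper opens to 85 mm and grips with 20 to 120 N. Pads are 22 mm wide; open, the fingers measure 114 mm over their backs; the gripper's body (76 mm by 85 mm) begins 54 mm behind the grasp point. The pads swing forward as they close: fully open they stand 13 mm farther back than shut.
Start: joints at [1.045, 0.286, 1.577, -0, 1.279, -0.15], TCP at [0.248, 0.628, 0.202] pointing down, gripper open.
Joint ranges: [-2.77, 2.77], [-0.9, 2.22], [0.21, 2.48], [-1.53, 4.67], [0.24, 2.81], [-2.84, 2.84]. Speed limits (rad/s): [2.79, 2.79, 3.14, 3.14, 3.14, 3.14].

### API

Orientations are given as [roll, pitch, yaw] about the fixed x, y, z axes, in that order (R = Rz(yaw) Ry(pitch) Rx(roll)).
In Python, from plant import env, read_camera gives the robot as it stands. The module is installed in compiled form; this text tells all that it offers.
- The arm moves only by the shell command python3 -m inch 'ROWS' [FORCE]. ROWS is JSON, a list of rows, each a list of 3 entries, a list of its own where there are three numbers: the shift along the tool's x, y, z in mm, then the turn, a rotation vector about the tool's x, y, z in degrees, then the opening, from 0 (shut) to 1 (fully open). A call has 1 to 8 rows; each row is the pose to reach, as a shift and turn from the pose commanded when the call began, along the tool's axes at that moment; what a row does not reach only later rows make up. A row lasts 1/12 s, in which the tool goes at most 41.7 mm and 7.16 degrees, less where a joint would pass 70% of its speed; a pose out of reach is approached as far as the arm can. A call with a gripper value outside its range is refused whole. The fingers move at their own pace and stop on an object; FORCE is the grip in N (left out, the last holds). Time passes only in rows, so rows that repeat a pose let the fingers close. It gives the time, the measured TCP pose, the force, the opening and the grip force at its end, in the units of the state.
- env.get_state(): the state, without advancing time (a new reading comes with each control period).
- read_camera(name): name is "side" or "top"; returns a dict with "color" (400x640x3 uint8, blue, green, red), "fovy" (degrees; the focal length in pixels is half the picture's height over the tangent of half this angle, whatever the lens; pixels are square), "cx", "cy" (the principal point, pixels), "R" (3x3) and "t" (3): a world point X has camera coordinates R X + t. Camera axes: x right, y down, z forward; pixel columns grow to the right and rows downward; lengths in m; the calibration is good to about 2 mm. A picture is of the moment at which its call begins. There is no depth.
- env.job_done(): hands the job in; it is judged then, once.
The state is a dict: "t": time; "joint_positions": joint angles; "qvel": joint speeds; "tau": joint torques, N m; "position": TCP position; "eef_rot": TCP orientation; "force": force on the tool from outside, world axes, zero at the start; "torque": the same for the moment, N m; "gripper_width": finger opening in m; "finger_force": force on a finger pad.
Only numpy, scipy, OpenCV 4.12 (cv2) and the standard library are available. Lean on these libraries where they do the work, as an engineer would, in place of code of your own. Each camera call takes 0.05 s, during which the arm holds its last target. There are 200 camera calls.

## Working session

There is one attempt and no reset: what is moved stays moved. The work goes in short steps, Python scripts to look and compute and a shell command to move; the robot and the scene stay as the last step left them, time stands still between calls to the robot, and variables do not carry over. Pictures are saved under pics/ and viewed, at most 10 in all, crops included, and the job is handed in when it is done.

```bash
mkdir -p pics; cat > h.py <<'E'
from plant import env, read_camera
import numpy as np, cv2
def K(c):
    f=200/np.tan(np.radians(c["fovy"])/2); return f
def ray(c,u,v):
    f=K(c);R=np.array(c["R"]);t=np.array(c["t"])
    d=R.T@np.array([(u-c["cx"])/f,(v-c["cy"])/f,1.]); return -R.T@t,d/np.linalg.norm(d)
def plane(c,u,v,z):
    o,d=ray(c,u,v); return o+d*(z-o[2])/d[2]
def tri(rs):
    A=sum(np.eye(3)-np.outer(d,d) for o,d in rs);b=sum((np.eye(3)-np.outer(d,d))@o for o,d in rs)
    return np.linalg.solve(A,b)
def proj(c,X):
    p=np.array(c["R"])@np.array(X)+np.array(c["t"]);f=K(c);return [f*p[0]/p[2]+c["cx"],f*p[1]/p[2]+c["cy"]]
E
python3 - <<'E'
from h import *
for n in("side","top"):
    c=read_camera(n);cv2.imwrite(f"pics/{n}0.png",c["color"]);print(n,c["fovy"],c["cx"],c["cy"],-np.array(c["R"]).T@c["t"],np.round(c["R"],3).tolist())
print(env.get_state())
E
```

```text
side 48.84527115252528 328.66080821678753 201.3832698354086 [ 0.51390955 -0.67795226  0.74157056] [[1.0, -0.005, -0.013], [-0.014, -0.66, -0.751], [-0.005, 0.751, -0.66]]
top 57.985803953844446 318.1336603349028 207.38891368088446 [0.39173213 0.06280648 1.00884481] [[-0.015, -1.0, 0.027], [-0.992, 0.012, -0.127], [0.127, -0.028, -0.992]]
{'t': 0.1, 'joint_positions': array([ 1.04502621e+00,  2.87127740e-01,  1.57805424e+00,  2.05614396e-05,
        1.27863769e+00, -1.50014049e-01]), 'qvel': array([ 9.88050931e-04,  7.22838155e-04, -3.58453861e-03, -3.25987236e-05,
       -1.57566830e-04,  8.37943851e-04]), 'tau': array([ 9.34452219e-04, -4.07294333e+01, -2.93699044e+01, -1.24720959e-04,
        3.34035933e-03, -3.05124885e-06]), 'position': array([0.24734153, 0.62732319, 0.20083901]), 'eef_rot': array([-3.13939359e+00, -3.52287979e-04,  2.76583026e+00]), 'force': array([0.13390137, 0.46039109, 0.39130704]), 'torque': array([0.03618828, 0.00237507, 0.01803255]), 'finger_force': 0.0, 'gripper_width': 0.08579158944968757}
```

View pics/side0.png

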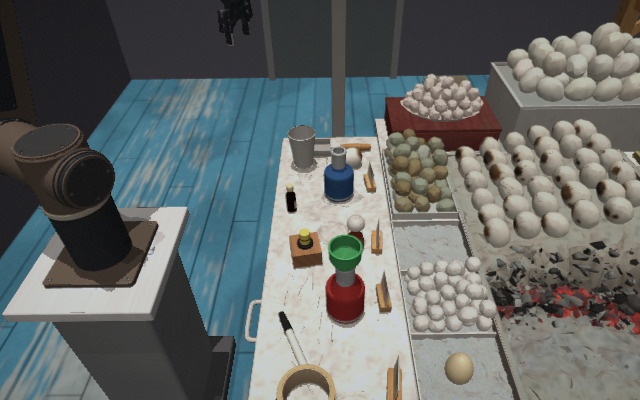

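View pics/top0.png

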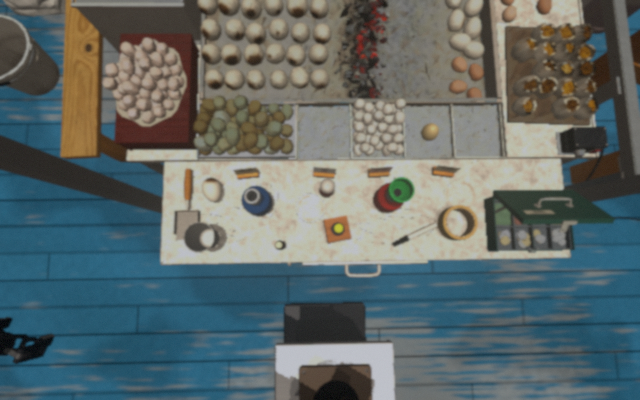

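Side view: funnel lip ellipse ≈(346,245), red body (346,298), blue neck top (339,151), stopper grip (305,235), shaker (355,230), vial (291,198), cup (302,148). Top view: funnel (401,189), red (388,197), blue (257,200), stopper (338,229).

```bash
python3 - <<'E'
from h import *
s=read_camera("side");t=read_camera("top")
def crop(c,x,y,w,h,k): return cv2.resize(c["color"][y:y+h,x:x+w],(w*k,h*k),interpolation=cv2.INTER_CUBIC)
a=crop(s,280,130,100,200,3);b=crop(t,230,170,125,50,4);b2=crop(t,300,170,125,75,4)
im=np.zeros((600,800,3),np.uint8);im[:,:300]=a;im[:200,300:800]=b;im[200:500,300:800]=b2;cv2.imwrite("pics/crop.png",im)
def masks(c):
    hsv=cv2.cvtColor(c["color"],cv2.COLOR_BGR2HSV)
    return dict(green=cv2.inRange(hsv,(50,100,40),(80,255,255)),yellow=cv2.inRange(hsv,(24,150,100),(35,255,255)),blue=cv2.inRange(hsv,(105,130,40),(125,255,160)),red=cv2.inRange(hsv,(170,150,40),(180,255,200))|cv2.inRange(hsv,(0,180,40),(4,255,200)))
roi=dict(side=(280,130,110,200),top=(230,170,200,75))
for n,c in(("side",s),("top",t)):
    x,y,w,h=roi[n]
    for k,m in masks(c).items():
        mm=np.zeros_like(m);mm[y:y+h,x:x+w]=m[y:y+h,x:x+w]
        cs,_=cv2.findContours(mm,cv2.RETR_EXTERNAL,cv2.CHAIN_APPROX_NONE);q=max(cs,key=cv2.contourArea)
        print(n,k,cv2.contourArea(q),cv2.boundingRect(q),np.round(np.array(cv2.minEnclosingCircle(q)[0]),1), [np.round(e,1) for e in cv2.fitEllipse(q)[:2]])
E
```

```text
side green 915.5 (329, 235, 33, 36) [345.1 252.1] [array([345. , 251.8]), array([32.7, 36.1])]
side yellow 14.0 (300, 234, 10, 6) [304.7 236.1] [array([304.4, 236.5]), array([4.6, 8.5])]
side blue 750.5 (325, 164, 28, 35) [338.5 180.3] [array([338.6, 181.3]), array([30. , 34.4])]
side red 1203.0 (327, 274, 38, 46) [345.  295.4] [array([345. , 297.1]), array([39. , 46.1])]
top green 346.0 (389, 178, 22, 25) [400.4 190. ] [array([399.2, 190.3]), array([20.2, 23. ])]
top yellow 49.0 (334, 224, 9, 9) [338.1 228. ] [array([338.2, 227.9]), array([7.9, 8.2])]Traceback (most recent call last):
  File "<stdin>", line 14, in <module>
ValueError: max() iterable argument is empty
```

View pics/crop.png

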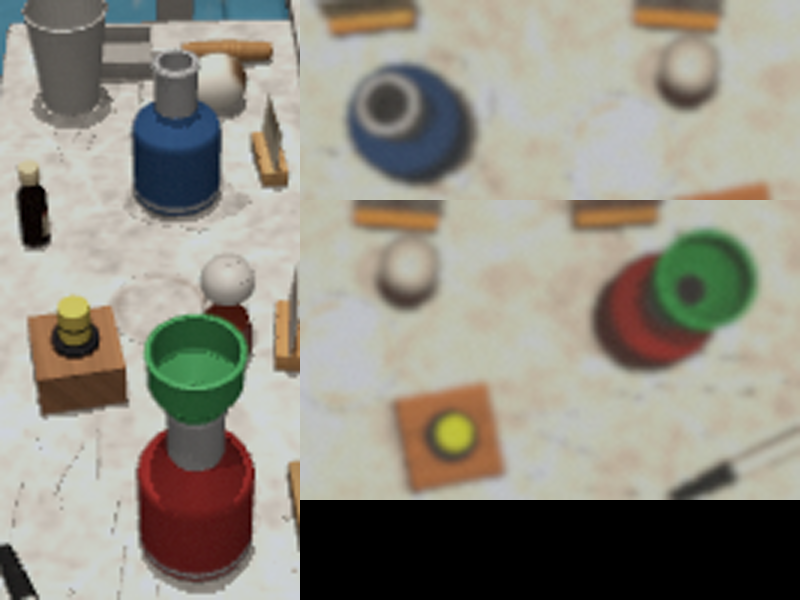

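Crop: funnel lip centre side (345,247.4), top (401,189.9); blue rim side (338.4,150.7), top (251.7,195.4); grip top side (304,231.7), top (338.2,228.1); the shaker is the dark-red/white thing at side (355,230), top (327,187).

```bash
python3 - <<'E'
from h import *
s=read_camera("side");t=read_camera("top")
P=dict(funnel_lip=((345,247.4),(400.9,189.9)),blue_rim=((338.4,150.7),(251.7,195.4)),grip_top=((304,231.7),(338.2,228.1)),shaker_top=((355.3,221),(326.5,186)))
for k,(a,b) in P.items():
    X=tri([ray(s,*a),ray(t,*b)]);print(k,X.round(4),np.round(proj(s,X),1),np.round(proj(t,X),1))
    for z in {'funnel_lip':(.18,),'blue_rim':(.135,),'grip_top':(.041,.075),'shaker_top':(.087,)}[k]: print(z,plane(s,*a,z).round(4),plane(t,*b,z).round(4))
print('vial',plane(s,289.7,189,.07),'cup',plane(s,302,130,.101), 'redbody', plane(s,345,297,.04))
# extra: bottoms of flasks, front lowest pixel
print(plane(s,345.3,321.5,0),plane(s,338.6,200.5,0))
E
```

```text
funnel_lip [ 0.5375 -0.1565  0.1769] [344.9 247.4] [400.9 189.8]
0.18 [ 0.5375 -0.1593  0.18  ] [ 0.5368 -0.1557  0.18  ]
blue_rim [0.5346 0.1997 0.1331] [338.6 150.7] [251.7 195.6]
0.135 [0.534  0.1968 0.135 ] [0.5349 0.1995 0.135 ]
grip_top [ 0.4563 -0.0153  0.0747] [304.1 231.7] [338.2 228.2]
0.041 [0.4532 0.0182 0.041 ] [ 0.4587 -0.0181  0.041 ]
0.075 [ 0.4562 -0.0156  0.075 ] [ 0.4564 -0.0152  0.075 ]
shaker_top [0.567  0.0132 0.0769] [355.4 221. ] [326.5 186.1]
0.087 [0.566  0.0027 0.087 ] [0.5654 0.0138 0.087 ]
vial [0.41622409 0.13366365 0.07      ] cup [0.43879585 0.34590292 0.101     ] redbody [ 0.53904411 -0.15992951  0.04      ]
[ 0.53913286 -0.18831077  0.        ] [0.53409989 0.16949144 0.        ]
```

```bash
cat >> h.py <<'E'
from scipy.spatial.transform import Rotation as Ro
def to(X):
    s=env.get_state();R=Ro.from_euler('xyz',s["eef_rot"]).as_matrix()
    print("t",round(s["t"],2),"pos",s["position"].round(4),"rpy",s["eef_rot"].round(3),"F",s["force"].round(1),"w",round(s["gripper_width"],4),"ff",round(s["finger_force"],1),"shift mm",((R.T@(np.array(X)-s["position"]))*1000).round(1))
E
python3 -c "
from h import *
to([.537,-.157,.24])"
python3 -m inch '[[[-15,-17,-10],[0,0,0],1],[[-40,-45,-25],[0,0,0],1],[[-68,-76,-40],[0,0,0],1],[[-96,-107,-40],[0,0,0],1],[[-124,-139,-40],[0,0,0],1],[[-152,-170,-40],[0,0,0],1],[[-180,-201,-40],[0,0,0],1],[[-208,-232,-40],[0,0,0],1]]' 40
python3 -m inch '[[[-28,-31,0],[0,0,0],1],[[-56,-62,0],[0,0,0],1],[[-84,-93,0],[0,0,0],1],[[-112,-125,0],[0,0,0],1],[[-140,-156,0],[0,0,0],1],[[-168,-187,0],[0,0,0],1],[[-190,-212,0],[0,0,0],1],[[-208,-232,0],[0,0,0],1]]'
python3 -c "
from h import *
to([.537,-.157,.24])"
```

```text
t 0.3 pos [0.2476 0.6277 0.2016] rpy [-3.141 -0.     2.766] F [-0.4 -0.2  0.6] w 0.0852 ff 0.0 shift mm [-557.2 -623.7  -37.9]
t: 0.97
position: [0.3548, 0.3375, 0.2423]
eef_rot: [3.141, 0.001, 2.766]
force: [1.0, -0.1, 0.1]
gripper_width: 0.0853
finger_force: 0.0
t: 1.63
position: [0.4636, 0.0444, 0.2424]
eef_rot: [-3.141, 0.001, 2.764]
force: [0.5, 0.2, 0.1]
gripper_width: 0.0856
finger_force: 0.0
t 1.63 pos [0.4636 0.0444 0.2424] rpy [-3.141e+00  1.000e-03  2.764e+00] F [0.5 0.2 0.1] w 0.0856 ff 0.0 shift mm [-142.6 -160.1    2.6]
```

```bash

python3 -m inch '[[[-24,-27,0],[0,0,0],1],[[-52,-58,0],[0,0,0],1],[[-80,-90,0],[0,0,0],1],[[-105,-118,0],[0,0,0],1],[[-125,-141,0],[0,0,0],1],[[-138,-156,0],[0,0,0],1],[[-141,-159,0],[0,0,0],1],[[-141,-159,0],[0,0,0],1]]'
python3 - <<'E'
from h import *
to([.537,-.157,.142])
s=read_camera("side");t=read_camera("top")
im=np.zeros((400,800,3),np.uint8)
im[:,:400]=cv2.resize(s["color"][190:290,290:390],(400,400),interpolation=cv2.INTER_CUBIC)
im[:,400:]=cv2.resize(t["color"][150:250,350:450],(400,400),interpolation=cv2.INTER_CUBIC)
cv2.imwrite("pics/above.png",im)
E
```

```text
t: 2.3
position: [0.5359, -0.1535, 0.2418]
eef_rot: [3.141, -0.001, 2.764]
force: [-0.2, -0.2, -0.4]
gripper_width: 0.0854
finger_force: 0.0
t 2.3 pos [ 0.5359 -0.1535  0.2418] rpy [ 3.141e+00 -1.000e-03  2.764e+00] F [-0.2 -0.2 -0.4] w 0.0854 ff 0.0 shift mm [-2.4 -2.8 99.8]
```

View pics/above.png

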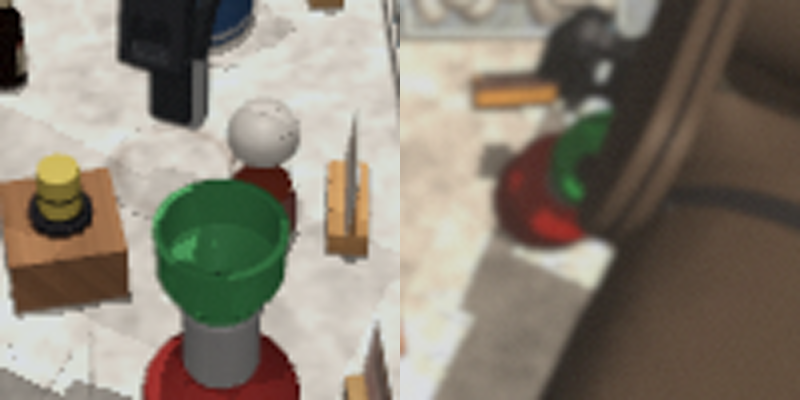

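The crop shows the funnel lip at side (345,247), and one finger at about (334,219); I'll check where the TCP should project, in the full picture.

```bash
python3 - <<'E'
from h import *
s=read_camera("side");st=env.get_state();R=Ro.from_euler('xyz',st["eef_rot"]).as_matrix();p=st["position"]
im=s["color"].copy()
for y in(-.0427,0,.0427):
    for z in (0,-.013):
        q=proj(s,p+R@[0,y,z]);print(y,z,np.round(q,1));cv2.circle(im,(int(q[0]),int(q[1])),2,(255,0,255),-1)
cv2.imwrite("pics/full.png",im)
E
```

```text
-0.0427 0 [335.  235.5]
-0.0427 -0.013 [334.9 229.7]
0 0 [344.1 218.1]
0 -0.013 [344.1 212.3]
0.0427 0 [352.4 202. ]
0.0427 -0.013 [352.6 196.2]
```

View pics/full.png

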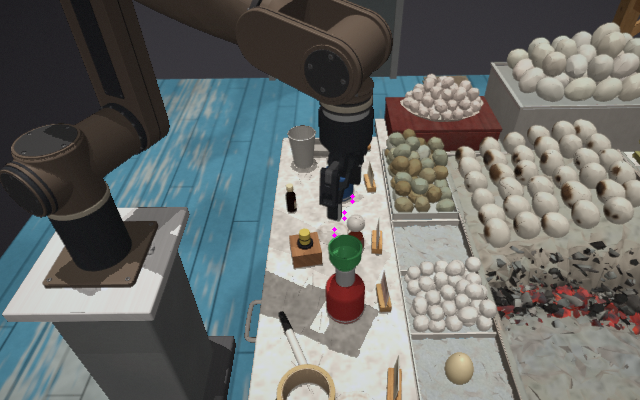

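```bash
python3 - <<'E'
from h import *
s=read_camera("side");t=read_camera("top");R=Ro.from_euler('xyz',[-3.141,0,2.766]).as_matrix();p=np.array([.2476,.6277,.2016])
a=cv2.imread("pics/side0.png");b=cv2.imread("pics/top0.png")
k=6
A=cv2.resize(a[0:60,205:270],None,fx=k,fy=k,interpolation=2);B=cv2.resize(b[310:370,0:65],None,fx=k,fy=k,interpolation=2)
for y in(-.0427,.0427):
    for z,col in((0,(255,0,255)),(-.013,(0,255,0))):
        X=p+R@[0,y,z];q=proj(s,X);r=proj(t,X);print(np.round(q,1),np.round(r,1))
        cv2.circle(A,(int((q[0]-205+.5)*k),int((q[1]+.5)*k)),3,col,-1);cv2.circle(B,(int((r[0]+.5)*k),int((r[1]-310+.5)*k)),3,col,-1)
cv2.imwrite("pics/fing.png",np.hstack([A,B]));to([.537,-.157,.142])
E
```

```text
[233.9  58.1] [ 61.5 333.4]
[233.2  53.8] [ 57.3 334.8]
[248.   47.3] [ 24.5 318.9]
[247.4  43.2] [ 19.6 320.1]
t 2.55 pos [ 0.5356 -0.1511  0.2423] rpy [3.141 0.    2.767] F [-0.2  1.1  0.3] w 0.0855 ff 0.0 shift mm [ -3.4  -5.  100.3]
```

View pics/fing.png

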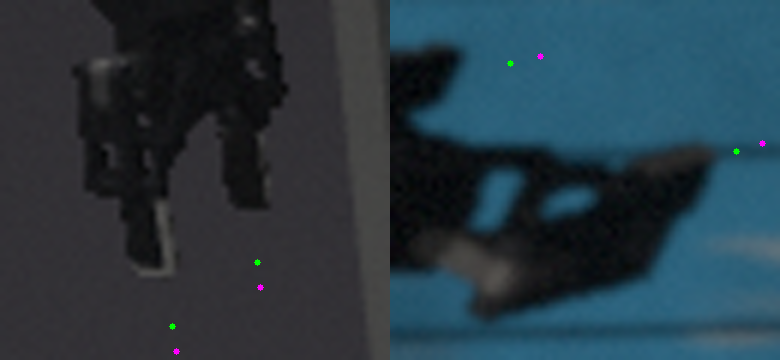

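The fingertip at start: side (232.7,44.8), top (51.5,335.5), well behind the projected TCP.

```bash
python3 - <<'E'
from h import *
s=read_camera("side");t=read_camera("top");R=Ro.from_euler('xyz',[-3.141,0,2.766]).as_matrix();p=np.array([.2476,.6277,.2016])
for a,b in (((232.7,44.8),(51.5,335.5)),((249,34.3),(12,319))):
    X=tri([ray(s,*a),ray(t,*b)]);print(X.round(4),(R.T@(X-p)).round(4),proj(s,X),proj(t,X))
to([.537,-.157,.142]);to([.537,-.157,.142])
E
```

```text
[0.2368 0.579  0.2452] [-0.0079 -0.0493 -0.0436] [np.float64(232.74202577876827), np.float64(44.79926042895556)] [np.float64(51.503809813407145), np.float64(335.56115325064366)]
[0.2718 0.66   0.2446] [-0.0107  0.0389 -0.0431] [np.float64(248.54619286298288), np.float64(34.323728050851145)] [np.float64(11.959170135100578), np.float64(318.31111333519806)]
t 2.65 pos [ 0.5357 -0.1514  0.2424] rpy [3.142 0.    2.767] F [ 1.   0.8 -0.1] w 0.0853 ff 0.0 shift mm [ -3.2  -4.8 100.4]
t 2.65 pos [ 0.5357 -0.1514  0.2424] rpy [3.142 0.    2.767] F [ 1.   0.8 -0.1] w 0.0853 ff 0.0 shift mm [ -3.2  -4.8 100.4]
```

```bash

python3 -m inch '[[[-2,-2,15],[0,0,0],1],[[-3,-4,40],[0,0,0],1],[[-3,-4,65],[0,0,0],1],[[-3,-4,82],[0,0,0],1],[[-3,-4,88],[0,0,0],1],[[-3,-4,88],[0,0,0],1]]'
python3 - <<'E'
from h import *
to([.537,-.157,.142])
s=read_camera("side");t=read_camera("top")
cv2.imwrite("pics/down.png",np.hstack([cv2.resize(s["color"][180:280,295:395],(400,400),interpolation=2),cv2.resize(t["color"][150:250,350:450],(400,400),interpolation=2)]))
st=env.get_state();R=Ro.from_euler('xyz',st["eef_rot"]).as_matrix();p=st["position"]
for y in(-.043,.043): print(proj(s,p+R@[0,y,0]))
E
```

```text
t: 3.15
position: [0.536, -0.1562, 0.1522]
eef_rot: [3.141, -0.004, 2.766]
force: [0.1, 0.8, -0.2]
gripper_width: 0.0855
finger_force: 0.0
t 3.15 pos [ 0.536  -0.1562  0.1522] rpy [ 3.141 -0.004  2.766] F [ 0.1  0.8 -0.2] w 0.0855 ff 0.0 shift mm [-1.3 -0.4 10.2]
[np.float64(336.470219857921), np.float64(273.9402575388214)]
[np.float64(352.8360779680918), np.float64(239.5479851676131)]
```

View pics/down.png

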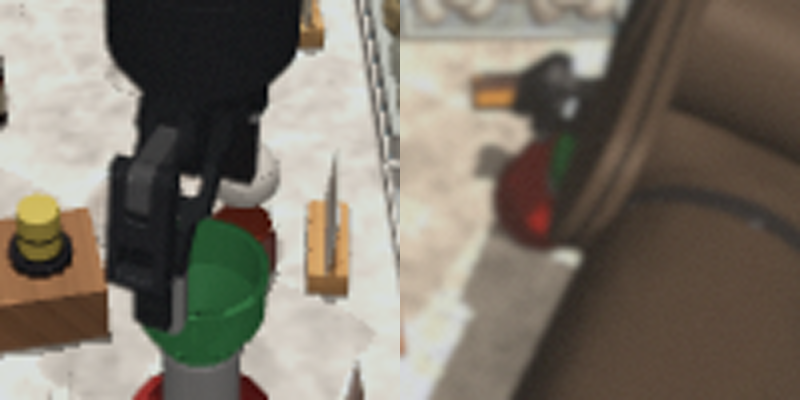

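Near finger tip sits at side (336,262), straddling the bowl front at about lip height; going about 17 mm lower, then closing.

```bash

python3 -m inch '[[[-1,-1,8],[0,0,0],1],[[-1,-1,15],[0,0,0],1],[[-1,-1,16],[0,0,0],1],[[-1,-1,16],[0,0,0],0.6],[[-1,-1,16],[0,0,0],0.6],[[-1,-1,16],[0,0,0],0.5],[[-1,-1,16],[0,0,0],0.4],[[-1,-1,16],[0,0,0],0.3]]' 30
python3 -m inch '[[[0,0,0],[0,0,0],0.2],[[0,0,0],[0,0,0],0.2],[[0,0,0],[0,0,0],0.2],[[0,0,0],[0,0,0],0.2]]' 30
```

```text
t: 3.92
position: [0.5384, -0.1585, 0.1391]
eef_rot: [3.141, 0.002, 2.766]
force: [0.2, 2.3, 2.5]
gripper_width: 0.0567
finger_force: 32.2
t: 4.25
position: [0.5383, -0.1587, 0.139]
eef_rot: [3.141, 0.002, 2.766]
force: [0.4, 1.1, 4.4]
gripper_width: 0.0565
finger_force: 32.4
```

```bash

python3 -m inch '[[[0,0,-4],[0,0,0],0.2],[[0,0,-10],[0,0,0],0.2],[[0,0,-18],[0,0,0],0.2],[[0,0,-27],[0,0,0],0.2],[[0,0,-37],[0,0,0],0.2],[[0,0,-48],[0,0,0],0.2],[[0,0,-59],[0,0,0],0.2],[[0,0,-65],[0,0,0],0.2]]' 30
python3 - <<'E'
from h import *
to([.537,.2,.205])
s=read_camera("side");t=read_camera("top")
cv2.imwrite("pics/lift.png",np.hstack([cv2.resize(s["color"][150:350,260:460],(500,500),interpolation=2),cv2.resize(t["color"][150:270,350:430],(300,500),interpolation=2)]))
E
```

```text
t: 4.92
position: [0.5385, -0.1592, 0.2059]
eef_rot: [-3.141, 0.003, 2.766]
force: [0.1, -0.4, -0.8]
gripper_width: 0.0564
finger_force: 32.4
t 4.92 pos [ 0.5385 -0.1592  0.2059] rpy [-3.141e+00  3.000e-03  2.766e+00] F [ 0.1 -0.4 -0.8] w 0.0564 ff 32.4 shift mm [1.332e+02 3.335e+02 2.000e-01]
```

View pics/lift.png

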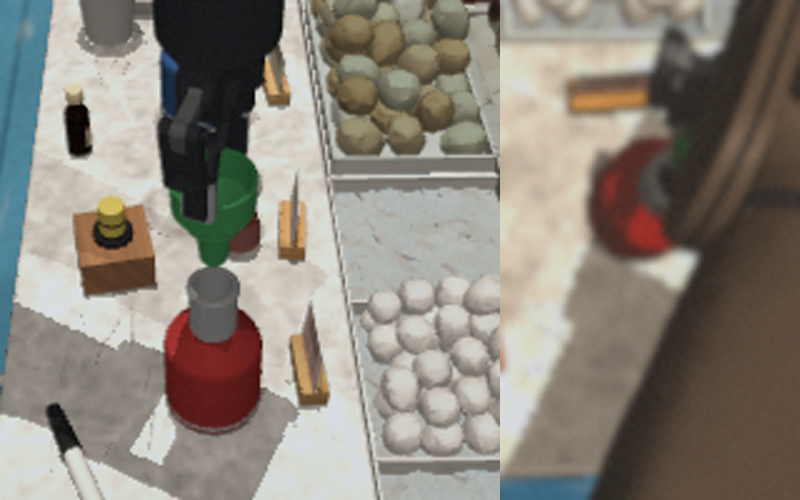

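The funnel hangs upright in the grip, clear of the red flask, whose mouth is at side (345.3,261.8). Carry on to the blue one.

```bash

python3 -m inch '[[[3,7,-5],[0,0,0],0.2],[[9,22,-15],[0,0,0],0.2],[[18,46,-15],[0,0,0],0.2],[[29,72,-15],[0,0,0],0.2],[[39,98,-15],[0,0,0],0.2],[[50,124,-15],[0,0,0],0.2],[[60,150,-15],[0,0,0],0.2],[[71,176,-15],[0,0,0],0.2]]' 30
python3 -m inch '[[[10,26,0],[0,0,0],0.2],[[21,52,0],[0,0,0],0.2],[[31,78,0],[0,0,0],0.2],[[42,104,0],[0,0,0],0.2],[[51,128,0],[0,0,0],0.2],[[58,145,0],[0,0,0],0.2],[[61,153,0],[0,0,0],0.2],[[62,155,0],[0,0,0],0.2]]'
python3 -m inch '[[[0,0,0],[0,0,0],0.2],[[0,0,0],[0,0,0],0.2]]'
python3 - <<'E'
from h import *
to([.536,.1975,.205])
s=read_camera("side");t=read_camera("top")
cv2.imwrite("pics/blue.png",np.hstack([cv2.resize(s["color"][100:220,290:390],(500,600),interpolation=2),cv2.resize(t["color"][160:280,220:280],(300,600),interpolation=2)]))
print(plane(s,345.3,261.8,.135))
E
```

```text
t: 5.68
position: [0.5355, 0.033, 0.2175]
eef_rot: [-3.141, -0.001, 2.766]
force: [0.1, -0.4, -0.4]
gripper_width: 0.0562
finger_force: 32.4
t: 6.35
position: [0.5347, 0.1996, 0.2175]
eef_rot: [-3.141, -0.001, 2.768]
force: [-1.0, -0.1, -0.7]
gripper_width: 0.0568
finger_force: 32.4
t: 6.52
position: [0.5353, 0.1974, 0.2178]
eef_rot: [-3.141, -0.0, 2.765]
force: [-0.9, -0.5, -0.8]
gripper_width: 0.0565
finger_force: 32.4
t 6.52 pos [0.5353 0.1974 0.2178] rpy [-3.141 -0.     2.765] F [-0.9 -0.5 -0.8] w 0.0565 ff 32.4 shift mm [-0.6  0.4 12.8]
[ 0.53874928 -0.15295291  0.135     ]
```

View pics/blue.png

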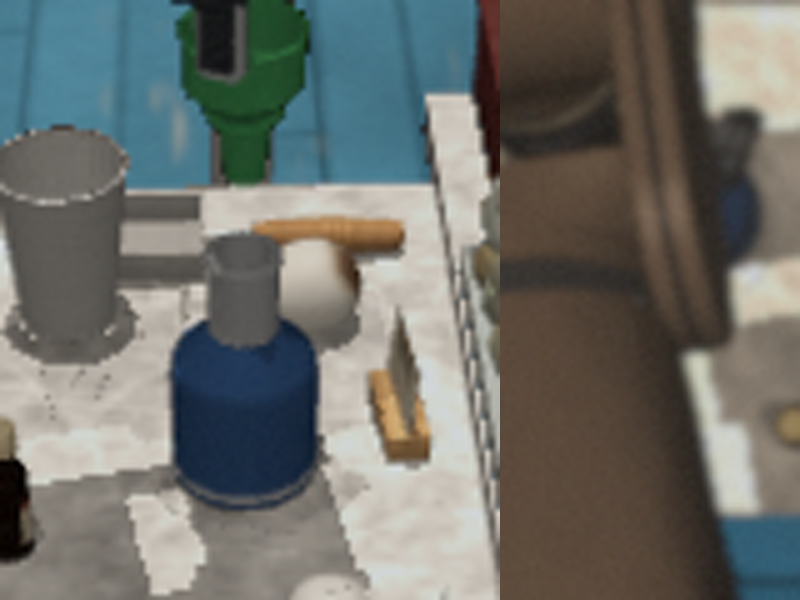

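Stem column (crop 244) lines up with the mouth (crop 243.5); the stem tip's bottom is at side row ≈137, mouth centre row ≈151. Check y by plane casting.

```bash
python3 - <<'E'
from h import *
s=read_camera("side")
# stem tip lower front edge = centre - 10mm in y ; mouth front/back edges
for z in(.176,.18): print(z,plane(s,338.6,136.6,z)+[0,.010,0])
print('mouth c',plane(s,338.4,150.7,.135), 'px per: ', proj(s,[.535,.198,.135]),proj(s,[.535,.188,.18]))
E
```

```text
0.176 [0.53438014 0.20506188 0.176     ]
0.18 [0.53423536 0.19888749 0.18      ]
mouth c [0.53400612 0.19676748 0.135     ] px per:  [np.float64(338.80231095755533), np.float64(150.40011203811892)] [np.float64(338.93837311756096), np.float64(136.8055740438759)]
```

```bash

python3 -m inch '[[[-1,0,8],[0,0,0],0.2],[[-1,0,20],[0,0,0],0.2],[[-1,0,32],[0,0,0],0.2],[[-1,0,40],[0,0,0],0.2],[[-1,0,46],[0,0,0],0.2],[[-1,0,51],[0,0,0],0.2],[[-1,0,56],[0,0,0],0.2],[[-1,0,56],[0,0,0],0.2]]' 30
python3 - <<'E'
from h import *
to([.536,.1975,.139])
s=read_camera("side")
cv2.imwrite("pics/in.png",cv2.resize(s["color"][100:220,290:390],(500,600),interpolation=2))
E
```

```text
t: 7.33
position: [0.536, 0.198, 0.1609]
eef_rot: [-3.141, -0.001, 2.766]
force: [0.5, 0.6, -0.9]
gripper_width: 0.0561
finger_force: 32.4
t 7.33 pos [0.536  0.198  0.1609] rpy [-3.141e+00 -1.000e-03  2.766e+00] F [ 0.5  0.6 -0.9] w 0.0561 ff 32.4 shift mm [-0.2 -0.4 21.9]
```

View pics/in.png

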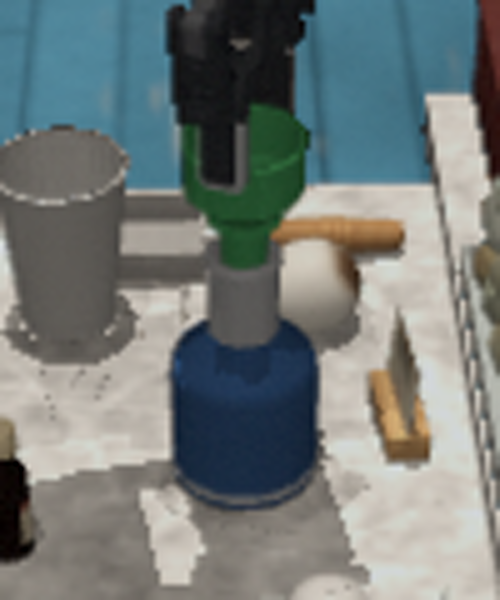

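The stem has entered the neck (green ends at the near rim, side row ≈153), with no force. That was my tenth picture, so I'll use numbers from here.

```bash

python3 -m inch '[[[0,0,4],[0,0,0],0.2],[[0,0,8],[0,0,0],0.2],[[0,0,12],[0,0,0],0.2],[[0,0,15],[0,0,0],0.2],[[0,0,17],[0,0,0],0.2],[[0,0,17],[0,0,0],0.2]]' 30
python3 -m inch '[[[0,0,1],[0,0,0],0.2],[[0,0,2],[0,0,0],0.2],[[0,0,3],[0,0,0],0.2],[[0,0,4],[0,0,0],0.2],[[0,0,4],[0,0,0],0.2]]' 30
python3 -m inch '[[[0,0,1],[0,0,0],0.2],[[0,0,1],[0,0,0],0.2],[[0,0,2],[0,0,0],0.2],[[0,0,2],[0,0,0],0.2]]' 30
```

```text
t: 7.88
position: [0.5361, 0.1978, 0.1446]
eef_rot: [-3.141, -0.001, 2.766]
force: [0.2, 1.1, -1.3]
gripper_width: 0.0563
finger_force: 32.4
t: 8.3
position: [0.5363, 0.1978, 0.141]
eef_rot: [-3.142, -0.0, 2.766]
force: [0.5, 1.3, -0.0]
gripper_width: 0.0565
finger_force: 32.5
t: 8.63
position: [0.5368, 0.1979, 0.1398]
eef_rot: [3.141, 0.001, 2.766]
force: [-0.1, 1.2, 1.3]
gripper_width: 0.0565
finger_force: 32.7
```

```bash

python3 -m inch '[[[0,0,1],[0,0,0],0.2],[[0,0,2],[0,0,0],0.2],[[0,0,3],[0,0,0],0.2],[[0,0,3],[0,0,0],0.2]]' 30
python3 -m inch '[[[0,0,1],[0,0,0],0.2],[[0,0,1],[0,0,0],0.2],[[0,0,2],[0,0,0],0.2],[[0,0,2],[0,0,0],0.2]]' 30
```

```text
t: 8.97
position: [0.538, 0.1983, 0.1392]
eef_rot: [3.139, 0.003, 2.766]
force: [-2.1, 1.7, 9.0]
gripper_width: 0.057
finger_force: 33.3
t: 9.3
position: [0.5388, 0.1983, 0.139]
eef_rot: [3.139, 0.005, 2.766]
force: [-4.0, 0.2, 15.0]
gripper_width: 0.0566
finger_force: 33.7
```

Seated (z back to the grasp's 0.139, with 15 N). Relieve, open, lift.

```bash

python3 -m inch '[[[0,0,-2],[0,0,0],0.2],[[0,0,-4],[0,0,0],0.2],[[0,0,-4],[0,0,0],0.6],[[0,0,-4],[0,0,0],0.7],[[0,0,-4],[0,0,0],0.8],[[0,0,-4],[0,0,0],1],[[0,0,-4],[0,0,0],1],[[0,0,-4],[0,0,0],1]]' 30
python3 -m inch '[[[0,0,-4],[0,0,0],1],[[0,0,-14],[0,0,0],1],[[0,0,-30],[0,0,0],1],[[0,0,-50],[0,0,0],1],[[0,0,-75],[0,0,0],1],[[0,0,-95],[0,0,0],1],[[0,0,-100],[0,0,0],1],[[0,0,-100],[0,0,0],1]]' 
python3 - <<'E'
from h import *
to([.4575,-.0165,.13])
s=read_camera("side")
hsv=cv2.cvtColor(s["color"],cv2.COLOR_BGR2HSV);m=cv2.inRange(hsv,(50,100,40),(80,255,255));m[:,:290]=0;m[:,380:]=0
cs,_=cv2.findContours(m,0,1);q=max(cs,key=cv2.contourArea);x,y,w,h=cv2.boundingRect(q);print(x,y,w,h,cv2.contourArea(q))
print("lip mid edges at z.18:",plane(s,x+w/2-.5,y,.18),"flange lower front .135",plane(s,x+w/2,y+h,.135),"expect lip back",proj(s,[.535,.2285,.18]),"flange front",proj(s,[.535,.18,.135]))
cv2.imwrite("pics/placed.png",s["color"])
E
```

```text
t: 9.97
position: [0.536, 0.1974, 0.1373]
eef_rot: [-3.14, -0.001, 2.766]
force: [-0.0, 0.1, -0.6]
gripper_width: 0.0853
finger_force: 0.0
t: 10.63
position: [0.5378, 0.198, 0.2413]
eef_rot: [3.139, 0.005, 2.766]
force: [-0.6, 0.2, -0.7]
gripper_width: 0.0853
finger_force: 0.0
t 10.63 pos [0.5378 0.198  0.2413] rpy [3.139 0.005 2.766] F [-0.6  0.2 -0.7] w 0.0853 ff 0.0 shift mm [  -3.5 -229.3  110.6]
327 128 24 26 475.5
lip mid edges at z.18: [0.53483165 0.22619238 0.18      ] flange lower front .135 [0.53513047 0.1830558  0.135     ] expect lip back [np.float64(338.5490502779331), np.float64(127.48228665383131)] flange front [np.float64(338.9747002700857), np.float64(154.74656606180088)]
```

Funnel seated: lip back edge and flange front rows (128, 154) match the fully set expectation. Now the stopper.

```bash

python3 -m inch '[[[0,-15,0],[0,0,0],1],[[0,-45,0],[0,0,0],1],[[-1,-80,0],[0,0,0],1],[[-1,-118,0],[0,0,0],1],[[-2,-155,0],[0,0,0],1],[[-3,-190,10],[0,0,0],1],[[-4,-215,20],[0,0,0],1],[[-4,-227,30],[0,0,0],1]]'
python3 -m inch '[[[0,-1,0],[0,0,0],1],[[0,-1,0],[0,0,0],1]]'
python3 - <<'E'
from h import *
to([.457,-.016,.1])
s=read_camera("side")
hsv=cv2.cvtColor(s["color"],cv2.COLOR_BGR2HSV);m=cv2.inRange(hsv,(24,110,80),(35,255,255));m[:,:290]=0;m[:,320:]=0;m[:220]=0;m[260:]=0
x,y,w,h=cv2.boundingRect(m);print(x,y,w,h)
E
```

```text
t: 11.35
position: [0.4543, -0.0175, 0.2058]
eef_rot: [-3.14, -0.003, 2.763]
force: [-0.0, -1.1, 1.0]
gripper_width: 0.0853
finger_force: 0.0
t: 11.52
position: [0.4548, -0.0162, 0.2062]
eef_rot: [-3.141, -0.004, 2.764]
force: [0.0, 0.4, 0.6]
gripper_width: 0.0855
finger_force: 0.0
t 11.52 pos [ 0.4548 -0.0162  0.2062] rpy [-3.141 -0.004  2.764] F [0.  0.4 0.6] w 0.0855 ff 0.0 shift mm [ -2.4   1.  106.2]
300 229 10 16
```

```bash

python3 -m inch '[[[-2,1,15],[0,0,0],1],[[-2,1,40],[0,0,0],1],[[-2,1,70],[0,0,0],1],[[-2,1,100],[0,0,0],1],[[-2,1,125],[0,0,0],1],[[-2,1,143],[0,0,0],1],[[-2,1,145],[0,0,0],1],[[-2,1,145],[0,0,0],1]]'
python3 - <<'E'
from h import *
to([.457,-.016,.05])
E
```

```text
t: 12.23
position: [0.4582, -0.0146, 0.0624]
eef_rot: [-3.141, -0.003, 2.767]
force: [0.6, 0.1, 0.8]
gripper_width: 0.0855
finger_force: 0.0
t 12.23 pos [ 0.4582 -0.0146  0.0624] rpy [-3.141e+00 -3.000e-03  2.767e+00] F [0.6 0.1 0.8] w 0.0855 ff 0.0 shift mm [ 0.5 -1.8 12.4]
```

```bash

python3 -m inch '[[[1,-1,7],[0,0,0],1],[[1,-1,13],[0,0,0],1],[[1,-1,13],[0,0,0],0.7],[[1,-1,13],[0,0,0],0.5],[[1,-1,13],[0,0,0],0.4],[[1,-1,13],[0,0,0],0.3],[[1,-1,13],[0,0,0],0.2],[[1,-1,13],[0,0,0],0.1]]' 40
python3 -m inch '[[[0,0,0],[0,0,0],0],[[0,0,0],[0,0,0],0],[[0,0,0],[0,0,0],0],[[0,0,0],[0,0,0],0]]' 40
```

```text
t: 12.9
position: [0.4576, -0.0162, 0.0504]
eef_rot: [3.141, 0.001, 2.766]
force: [-1.1, 0.5, -0.1]
gripper_width: 0.0124
finger_force: 0.0
t: 13.23
position: [0.4573, -0.0161, 0.0501]
eef_rot: [-3.142, -0.0, 2.766]
force: [-0.7, 1.0, -0.0]
gripper_width: -0.0003
finger_force: 0.0
```

```bash
python3 - <<'E'
from h import *
s=read_camera("side")
hsv=cv2.cvtColor(s["color"],cv2.COLOR_BGR2HSV);m=cv2.inRange(hsv,(24,110,80),(35,255,255));m[:,:280]=0;m[:,330:]=0;m[:200]=0;m[270:]=0
print(cv2.boundingRect(m),cv2.countNonZero(m))
g=s["color"].max(2)
for r in range(205,252,2): print(r,' '.join('%3d'%v for v in g[r,290:322]))
st=env.get_state();print(proj(s,st["position"]),proj(s,[.4573,-.016,.075]))
E
```

```text
(300, 232, 10, 13) 77
205  28  57  71  70  69  39  32  31  30  24  23  23  24  23  28  26  26  24  22  25  26  26  25  23  33 200 211 209 207 210 214 215
207  34  67  73  73  73  37  29  30  25  24  23  22  24  23  25  24  26  23  24  24  26  26  22  29  86 205 210 208 207 209 210 206
209  54  71  72  73  65  43  28  22  20  24  24  25  26  24  26  30  27  23  24  24  25  34  71  76 205 215 215 215 215 211 206 207
211  67  72  72  72  51  42  31  25  20  26  22  25  22  22  27  28  27  22  22  22  22 119 198 207 211 214 214 215 214 212 211 211
213  72  72  71  64  48  42  34  29  24  24  26  26  28  27  23  27  28  20  30  25  24 100 165 177 181 182 200 204 205 208 209 209
215  72  73  72  47  41  62  67  58  53  36  26  25  27  24  24  27  26  22  28  22  25 146 178 183 184 182 181 184 185 185 186 191
217  74  72  52  37  35  34  30  30  45  30  24  24  24  24  27  25  22  23  29  41 129 194 200 195 191 186 183 179 177 178 183 192
219  66  55  42  35  38  29  31  27  23  23  23  25  20  26  25  24  22  24  51  75 178 190 191 186 180 179 176 171 172 182 190 199
221  42  40  30  31  2
[... 1517 characters left out ...]
  19  15  62  81  83  82  85  88 114 192 205
245  85  93 101 107 109 108 104  71  31  19  16  13  18  32  38  38  21  12  15  18  19  16  37  80  85  86  82  83  89  89  96 111
247  82  95  99 104 109 109 107 107  79  33  19  14  15  17  17  16  21  15  16  19  37  82 101 104 108 109 107 108 113 117 114 112
249 105  97  98  99 104 108 107 106  87  80  78  66  46  38  42  41  42  52  74  97  99 102 106 102 106 109 111 108 111 117 115 108
251 131  93  97  99 102 107 107  85  81  81  78  78  75  76  81  83  82  81 101 103 100 100 105 103 105 108 109 109 110 115 116 111
[np.float64(305.1177138129147), np.float64(239.99477236661448)] [np.float64(304.5268179853834), np.float64(231.83534374117417)]
```

The fingers shut just above the stopper (tip row 233 = grip top; no contact): the real finger ends sit ~25 mm behind the reported TCP. Open, go 22 mm lower, regrasp.

```bash

python3 -m inch '[[[0,0,-5],[0,0,0],0.5],[[0,0,-5],[0,0,0],1],[[0,0,-5],[0,0,0],1],[[0,0,-5],[0,0,0],1],[[0,0,-5],[0,0,0],1],[[0,0,-5],[0,0,0],1],[[0,0,-5],[0,0,0],1]]'
python3 -m inch '[[[0,0,6],[0,0,0],1],[[0,0,14],[0,0,0],1],[[0,0,21],[0,0,0],1],[[0,0,26],[0,0,0],1],[[0,0,27],[0,0,0],1],[[0,0,27],[0,0,0],1]]'
python3 -m inch '[[[0,0,0],[0,0,0],0.6],[[0,0,0],[0,0,0],0.4],[[0,0,0],[0,0,0],0.3],[[0,0,0],[0,0,0],0.2],[[0,0,0],[0,0,0],0.1],[[0,0,0],[0,0,0],0],[[0,0,0],[0,0,0],0],[[0,0,0],[0,0,0],0]]' 40
```

```text
t: 13.87
position: [0.4573, -0.0161, 0.055]
eef_rot: [-3.142, -0.0, 2.766]
force: [-0.4, -0.4, 0.5]
gripper_width: 0.0832
finger_force: 0.0
t: 14.37
position: [0.4567, -0.016, 0.0272]
eef_rot: [-3.141, -0.002, 2.766]
force: [0.2, -0.1, 0.1]
gripper_width: 0.0851
finger_force: 0.0
t: 15.03
position: [0.4581, -0.0156, 0.0287]
eef_rot: [3.14, 0.001, 2.765]
force: [1.9, 6.1, 2.8]
gripper_width: 0.0223
finger_force: 39.1
```

```bash

python3 -m inch '[[[0,0,-4],[0,0,0],0],[[0,0,-12],[0,0,0],0],[[0,0,-24],[0,0,0],0],[[0,0,-40],[0,0,0],0],[[0,0,-65],[0,0,0],0],[[0,0,-95],[0,0,0],0],[[0,0,-125],[0,0,0],0],[[0,0,-150],[0,0,0],0]]' 40
python3 -m inch '[[[0,0,-10],[0,0,0],0],[[0,0,-12],[0,0,0],0],[[0,0,-12],[0,0,0],0]]' 40
python3 - <<'E'
from h import *
to([.538,-.155,.19])
s=read_camera("side");st=env.get_state();p=st["position"]
hsv=cv2.cvtColor(s["color"],cv2.COLOR_BGR2HSV);m=cv2.inRange(hsv,(24,110,80),(35,255,255));m[:,:280]=0;m[:,330:]=0;m[:120]=0;m[270:]=0
print(cv2.boundingRect(m),cv2.countNonZero(m))
o=p+[0,0,.038-.0287];print("pred origin px",proj(s,o),"plug tip",proj(s,o-[0,0,.028]),"head l/r",proj(s,o-[.018,0,0]),proj(s,o+[.018,0,0]))
u,v=map(int,proj(s,o-[0,0,.012]));g=s["color"].max(2)
for r in range(v-16,v+16,2): print(r,' '.join('%3d'%q for q in g[r,u-15:u+16]))
# red mouth: bore ellipse edges columns/rows
print("red mouth rows, col 345"); print([(r,int(g[r,345])) for r in range(248,276)])
for r in(258,262,266): print(r,g[r,332:360].tolist())
E
```

```text
t: 15.7
position: [0.457, -0.017, 0.1804]
eef_rot: [-3.139, 0.001, 2.766]
force: [0.9, 0.3, -1.3]
gripper_width: 0.0224
finger_force: 39.5
t: 15.95
position: [0.457, -0.0165, 0.1899]
eef_rot: [-3.141, -0.0, 2.766]
force: [0.3, -0.9, -1.2]
gripper_width: 0.0227
finger_force: 39.5
t 15.95 pos [ 0.457  -0.0165  0.1899] rpy [-3.141 -0.     2.766] F [ 0.3 -0.9 -1.2] w 0.0227 ff 39.5 shift mm [-126.2  -99.1    0. ]
(295, 170, 11, 18) 33
pred origin px [np.float64(300.8908886205298), np.float64(187.3039817892139)] plug tip [np.float64(301.6639326240021), np.float64(198.19361189200893)] head l/r [np.float64(291.6367845414864), np.float64(187.43049222668935)] [np.float64(310.1468060814375), np.float64(187.17744656146905)]
176 215 212 212 214 214 120  32  25  28  26  26  25  24  43  87  87  76  87 105  87  62  55 141 193 192 203 207 209 214 215 218
178 209 209 213 215 215 138  45  26  23  25  28  27  27  32  85  89  77  73 103  80 205 213 209 203 206 213 216 218 219 218 215
180 215 215 215 218 217 157  65  30  25  26  25  27  24  25  86  92  80  73  62  48 119 202 214 215 216 220 219 216 215 2
[... 1727 characters left out ...]
15), (251, 215), (252, 214), (253, 214), (254, 215), (255, 212), (256, 186), (257, 192), (258, 101), (259, 97), (260, 99), (261, 99), (262, 99), (263, 98), (264, 98), (265, 98), (266, 98), (267, 97), (268, 98), (269, 118), (270, 189), (271, 189), (272, 179), (273, 102), (274, 98), (275, 92)]
258 [141, 151, 208, 215, 214, 203, 188, 188, 192, 186, 173, 144, 109, 101, 131, 138, 184, 195, 192, 180, 198, 214, 220, 220, 220, 220, 220, 218]
262 [215, 215, 207, 173, 184, 174, 107, 84, 87, 93, 96, 97, 98, 99, 99, 98, 99, 96, 93, 90, 83, 184, 169, 184, 211, 216, 218, 220]
266 [215, 215, 184, 155, 186, 189, 124, 90, 91, 94, 96, 98, 98, 98, 99, 98, 98, 96, 91, 96, 159, 186, 154, 144, 204, 208, 206, 207]
```

The stopper hangs upright (head centre col ≈299.8, ~1.5 mm to −x of the TCP). The red mouth bore spans rows 258–269, cols 337.7–352.3, so centre (345,263.5).

```bash

python3 -m inch '[[[-8,-6,0],[0,0,0],0],[[-26,-20,0],[0,0,0],0],[[-50,-39,0],[0,0,0],0],[[-75,-59,0],[0,0,0],0],[[-98,-77,0],[0,0,0],0],[[-116,-91,0],[0,0,0],0],[[-126,-99,0],[0,0,0],0],[[-128,-101,0],[0,0,0],0]]' 40
python3 -m inch '[[[0,0,0],[0,0,0],0],[[0,0,0],[0,0,0],0]]' 40
python3 - <<'E'
from h import *
s=read_camera("side");M=plane(s,345,263.5,.135);print("mouth",M)
to([.5395,-.1575,.15])
g=s["color"].max(2)
o=env.get_state()["position"]+[0,0,.038-.0287]
print("mouth px now");print([(r,int(g[r,345])) for r in range(250,278)])
print("tip pred",proj(s,o-[0,0,.028]),"tip wanted if over mouth",proj(s,[M[0],M[1],o[2]-.028]),"head wanted",proj(s,[M[0],M[1],o[2]]))
for r in range(226,262,2): print(r,' '.join('%3d'%q for q in g[r,328:363]))
E
```

```text
t: 16.67
position: [0.5393, -0.159, 0.188]
eef_rot: [-3.141, -0.003, 2.764]
force: [-1.1, -0.5, -1.1]
gripper_width: 0.0221
finger_force: 39.5
t: 16.83
position: [0.5385, -0.1562, 0.1891]
eef_rot: [3.141, -0.002, 2.766]
force: [0.2, -1.6, -0.1]
gripper_width: 0.0222
finger_force: 39.5
mouth [ 0.53807512 -0.15694669  0.135     ]
t 16.88 pos [ 0.5387 -0.156   0.1895] rpy [ 3.141e+00 -2.000e-03  2.767e+00] F [ 0.3 -0.4 -0.7] w 0.0225 ff 39.5 shift mm [-1.4 -1.1 39.5]
mouth px now
[(250, 15), (251, 14), (252, 16), (253, 53), (254, 151), (255, 212), (256, 158), (257, 94), (258, 94), (259, 93), (260, 93), (261, 93), (262, 93), (263, 93), (264, 93), (265, 94), (266, 94), (267, 93), (268, 94), (269, 94), (270, 90), (271, 104), (272, 112), (273, 96), (274, 93), (275, 94), (276, 93), (277, 94)]
tip pred [np.float64(345.5522099906851), np.float64(249.56729956299634)] tip wanted if over mouth [np.float64(345.23093808155755), np.float64(249.98241409748056)] head wanted [np.float64(345.42167017475373), np.float64(238.81822048871533)]
226 204 208 145 103  83  74  49  38  33  30  29  28  27  24  24 
[... 1827 characters left out ...]
 200 202 204 205 206 204 202 153  75  23  16  19  18  16  17  16  49 104 127 107 104 104 106 108 112 116 118 120 118 114 131
254 207 204 203 203 205 208 210 211 210 209 208 206 202 192 181 141 137 151 152 209 216 216 216 217 156 132 134 136 135 141 140 138 203 206 207
256 214 214 212 207 203 204 205 208 211 212 212 208 204 211 195 161 157 158 125 181 208 214 217 221 221 221 220 214 214 214 214 213 213 216 216
258 205 205 206 206 206 202 200 201 202 191 135  95  92  96  96  96  94  94  95  97  97  96  91 120 179 213 216 216 216 212 210 208 208 211 214
260 206 205 204 203 202 202 202 191 131 119  98  86  89  90  92  92  92  93  94  94  92  91  88  91  92  87 146 203 206 205 204 205 207 209 211
```

```bash

python3 -m inch '[[[-2,-1,4],[0,0,0],0],[[-2,-1,12],[0,0,0],0],[[-2,-1,22],[0,0,0],0],[[-2,-1,30],[0,0,0],0],[[-2,-1,35],[0,0,0],0],[[-2,-1,39],[0,0,0],0],[[-2,-1,43],[0,0,0],0],[[-2,-1,45],[0,0,0],0]]' 40
python3 -m inch '[[[0,0,2],[0,0,0],0],[[0,0,4],[0,0,0],0],[[0,0,6],[0,0,0],0],[[0,0,8],[0,0,0],0],[[0,0,9],[0,0,0],0],[[0,0,9],[0,0,0],0]]' 40
```

```text
t: 17.55
position: [0.5406, -0.1586, 0.1444]
eef_rot: [3.142, -0.001, 2.766]
force: [0.0, 0.1, -1.8]
gripper_width: 0.0226
finger_force: 39.5
t: 18.05
position: [0.5407, -0.1586, 0.1359]
eef_rot: [3.141, -0.0, 2.766]
force: [-0.6, 0.7, -0.9]
gripper_width: 0.0223
finger_force: 39.5
```

```bash

python3 -m inch '[[[0,0,2],[0,0,0],0],[[0,0,4],[0,0,0],0],[[0,0,6],[0,0,0],0],[[0,0,8],[0,0,0],0],[[0,0,9],[0,0,0],0],[[0,0,9],[0,0,0],0]]' 40
python3 -m inch '[[[0,0,1],[0,0,0],0],[[0,0,2],[0,0,0],0],[[0,0,3],[0,0,0],0],[[0,0,3],[0,0,0],0]]' 40
```

```text
t: 18.55
position: [0.5409, -0.1586, 0.127]
eef_rot: [3.141, -0.0, 2.766]
force: [-0.1, 1.4, 0.3]
gripper_width: 0.0226
finger_force: 39.8
t: 18.88
position: [0.5421, -0.1595, 0.1266]
eef_rot: [-3.141, 0.003, 2.766]
force: [-1.5, 1.6, 8.2]
gripper_width: 0.0224
finger_force: 40.4
```

```bash

python3 -m inch '[[[0,0,1],[0,0,0],0],[[0,0,2],[0,0,0],0],[[0,0,3],[0,0,0],0],[[0,0,3],[0,0,0],0]]' 40
python3 -m inch '[[[0,0,-2],[0,0,0],0],[[0,0,-5],[0,0,0],0],[[0,0,-5],[0,0,0],0.4],[[0,0,-5],[0,0,0],0.5],[[0,0,-5],[0,0,0],0.7],[[0,0,-5],[0,0,0],1],[[0,0,-5],[0,0,0],1],[[0,0,-5],[0,0,0],1]]' 
python3 -m inch '[[[0,0,-5],[0,0,0],1],[[0,0,-15],[0,0,0],1],[[0,0,-30],[0,0,0],1],[[0,0,-55],[0,0,0],1],[[0,0,-80],[0,0,0],1],[[0,0,-105],[0,0,0],1],[[0,0,-118],[0,0,0],1],[[0,0,-120],[0,0,0],1]]' 
python3 - <<'E'
from h import *
s=read_camera("side");g=s["color"].max(2);cv2.imwrite("pics/end.png",s["color"]);cv2.imwrite("pics/endtop.png",read_camera("top")["color"])
to([.538,-.157,.24])
for r in range(238,280,2): print(r,' '.join('%3d'%q for q in g[r,330:361]))
M=np.array([.538,-.157,.135])
for n,d in (("head front bottom",[0,-.018,0]),("head front top",[0,-.018,.007]),("grip top back",[0,.012,.037]),("headL",[-.018,0,.004]),("headR",[.018,0,.004])): print(n,np.round(proj(s,M+d),1))
# bystanders, vs first picture
a=cv2.imread("pics/side0.png").astype(int);d=abs(s["color"].astype(int)-a).max(2)
for n,(x,y,w,h) in dict(cup=(286,122,32,50),vial=(284,180,16,34),shaker=(344,212,24,22),bluebody=(322,165,34,36),redbody=(325,275,40,46)).items(): print(n,(d[y:y+h,x:x+w]>40).mean().round(3))
E
```

```text
t: 19.22
position: [0.5432, -0.1601, 0.126]
eef_rot: [-3.14, 0.006, 2.766]
force: [-3.7, 1.5, 14.5]
gripper_width: 0.0227
finger_force: 41.0
t: 19.88
position: [0.5408, -0.1588, 0.1259]
eef_rot: [-3.141, -0.0, 2.766]
force: [-0.2, 0.2, -0.0]
gripper_width: 0.0855
finger_force: 0.0
t: 20.55
position: [0.5427, -0.1596, 0.251]
eef_rot: [-3.141, 0.008, 2.766]
force: [0.8, -0.4, -0.2]
gripper_width: 0.0848
finger_force: 0.0
t 20.65 pos [ 0.541  -0.1588  0.2466] rpy [-3.141e+00  1.000e-03  2.766e+00] F [0.3 0.6 0.2] w 0.0852 ff 0.0 shift mm [3.5 0.6 6.6]
238 192 190 188 185 182 180 181 186 190 193 196 198 198 197 197 198 174 101  69  73  73  77  77  78  79  79  79  77  78  78  77
240 187 187 185 184 186 187 187 186 182 177 181 180 181 189 193 196 156  90  73  81  78  80  83  80  80  79  79  80  78  76  77
242 166 163 165 169 172 171 171 172 174 173 182 187 189 183 150 195 137  77  78  82  84  88  88  85  85  83  84  85  82  81  80
244 179 174 173 173 177 180 178 181 182 190 170 167 206 207 200 198 136  84  78  82  85  87  88  89  89  84  84  84  81  81  82
246 199 196 194 191 190 190 192 1
[... 1634 characters left out ...]
 211 213 213 211 205 158  99  83  93  94  96 101 105 109 111 112 113 111 104  99  94  91  87  84  78 183 197 197 196 196 197
274 211 209 162 111  96  85  86  88  93  91  92  93  92  94  94  95  97  95  94  94  93  90  89  84  75  68  73 127 186 196 196
276 182 154 150 149 151 122  92  89  95  96  94  95  93  93  94  92  95  95  95  93  92  90  87  84  76  72  73  71  70 126 184
278 152 151 153 154 154 127  94  89  94  96  92  94  92  94  94  95  96  94  95  93  92  88  87  83  78  77  77  75  74  74  72
head front bottom [345.3 271.3]
head front top [345.3 268.7]
grip top back [345.  244.5]
headL [334.9 262.2]
headR [355.  261.9]
cup 0.001
vial 0.004
shaker 0.038
bluebody 0.395
redbody 0.066
```

```bash
python3 - <<'E'
from h import *
for f in("side0","end"):
    hsv=cv2.cvtColor(cv2.imread(f"pics/{f}.png"),cv2.COLOR_BGR2HSV)
    for n,m,(x,y,w,h) in (("blue",cv2.inRange(hsv,(105,130,25),(125,255,200)),(315,155,50,55)),("red",cv2.inRange(hsv,(170,150,25),(180,255,200))|cv2.inRange(hsv,(0,180,25),(4,255,200)),(315,270,60,60)),("green",cv2.inRange(hsv,(50,100,20),(80,255,255)),(310,115,60,50))):
        r=m[y:y+h,x:x+w];b=cv2.boundingRect(r);print(f,n,(b[0]+x,b[1]+y,b[2],b[3]),cv2.countNonZero(r))
E
```

```text
side0 blue (325, 164, 28, 35) 806
side0 red (327, 274, 38, 46) 1274
side0 green (310, 115, 0, 0) 0
end blue (344, 176, 9, 20) 49
end red (327, 274, 38, 46) 1198
end green (327, 143, 7, 10) 22
```

```bash

python3 -m inch '[[[8,-3,0],[0,0,0],1],[[25,-10,0],[0,0,0],1],[[45,-18,0],[0,0,0],1],[[65,-26,0],[0,0,0],1],[[80,-32,0],[0,0,0],1],[[88,-35,0],[0,0,0],1],[[90,-36,0],[0,0,0],1],[[90,-36,0],[0,0,0],1]]'
python3 - <<'E'
from h import *
s=read_camera("side");cv2.imwrite("pics/end2.png",s["color"])
for f in("side0","placed","end2"):
    hsv=cv2.cvtColor(cv2.imread(f"pics/{f}.png"),cv2.COLOR_BGR2HSV)
    for n,m,(x,y,w,h) in (("blue",cv2.inRange(hsv,(105,130,25),(125,255,200)),(315,155,50,55)),("green",cv2.inRange(hsv,(50,100,40),(80,255,255)),(310,115,60,50))):
        r=m[y:y+h,x:x+w];b=cv2.boundingRect(r);print(f,n,(b[0]+x,b[1]+y,b[2],b[3]),cv2.countNonZero(r))
E
```

```text
t: 21.32
position: [0.4433, -0.159, 0.2452]
eef_rot: [3.141, -0.001, 2.765]
force: [0.4, 0.1, 0.3]
gripper_width: 0.0852
finger_force: 0.0
side0 blue (325, 164, 28, 35) 806
side0 green (310, 115, 0, 0) 0
placed blue (325, 165, 28, 34) 799
placed green (327, 128, 24, 26) 515
end2 blue (325, 165, 28, 34) 798
end2 green (326, 128, 25, 26) 523
```

Flasks unmoved, funnel seated, stopper home, bystanders untouched, gripper clear.

```bash
python3 -c "
from plant import env
print(env.job_done())"
```

```text
the job is handed in; nothing more can be done
None
```

The job is handed in after about 21 s on the robot's clock: the funnel is seated upright in the blue flask and the stopper is fully home in the red one. The final camera checks showed both flasks where they stood and the cup, shaker and small bottle undisturbed.

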